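# Clamp a printing block until the ratchet knob clicks

### The arm

A 6-joint arm with a two-finger parallel gripper is mounted at the origin on the work surface. World frame = base frame: x ahead of the robot, y to its left, z up, the work surface at z = 0. Lengths are in m, angles in rad, forces in N, time in s.
With the tool pointing down it reaches from about 0.3 to 0.875 m from the base axis. Payload 4.2 kg.
Tool frame: the origin (TCP) lies at the very end of the fingers, on their centre line; the grasp point (between the pads) lies 19 mm behind it; z points along the fingers, y is the direction in which the jaws open and shut (so a half turn about z gives the same grasp; the last joint's range is limited). The gripper opens to 85 mm and grips with 20 to 120 N. Pads are 22 mm wide; open, the fingers measure 114 mm over their backs; the gripper's body (76 mm by 85 mm) begins 54 mm behind the grasp point. The pads swing forward as they close: fully open they stand 13 mm farther back than shut.
Start: joints at [-1.353, 0.32, 1.565, -0, 1.257, -0.02], TCP at [0.135, -0.559, 0.231] pointing down, gripper open.
Joint ranges: [-3.11, 3.11], [-0.84, 2.01], [0.21, 2.61], [-1.34, 4.49], [0.05, 2.63], [-2.56, 2.56]. Speed limits (rad/s): [2.57, 2.57, 3.14, 3.14, 3.14, 3.14].

### API

Orientations are given as a rotation vector (axis times angle).
In Python, from rig import observe, viewer, close_job, search_frame gives the robot as it stands.
- The arm moves only by the tool carry_out, never from a script. Its argument "series" is one flat list of numbers, 5 for each row, row after row: the shift along the tool's x, y, z in m, then the turn about the tool's z in degrees, then the closure in counts, from 0 (fully open) to 255 (shut). A call has exactly 10 rows; each row shifts and turns the commanded pose from where the row before left it, along the tool's axes as they then stand; what a row does not reach is not made up. A row lasts 1/8 s, in which the tool goes at most 62.5 mm and 10.7 degrees, less where a joint would pass 70% of its speed; a pose out of reach is approached as far as the arm can. A call with a gripper value outside its range is refused whole. The fingers move at their own pace and stop on an object; "grip_force" is the grip in N (left out, the last holds). Time passes only in rows, so rows that do not move let the fingers close, or fill a call up. It gives the time, the measured TCP pose, the force and the opening at its end, in the units of the state.
- observe(): the state, without advancing time (a new reading comes with each control period).
- viewer.capture(name): name is "scene" or "side" or "wrist"; returns a dict with "color" (384x512x3 uint8, red, green, blue), "camera_matrix" (3x3 intrinsics, pixels), "position" and "rotation" of the camera in the world; the wrist camera has in their place "hand_eye" (4x4, takes a point from camera to tool coordinates, whose origin is the TCP and whose axes are the flange's). Camera axes: x right, y up, looking along -z (the intrinsics and any distortion apply to the point x, -y, -z); pixel columns grow to the right and rows downward; lengths in m; the calibration is good to about 2 mm. A picture is of the moment at which its call begins: read the wrist's pose just before it. There is no depth.
- close_job(): hands the job in, once; it reports no verdict.
Trained networks look in the newest picture that a camera, given by its name, has taken for a name from the list of things; names that differ only in an ending like _2 or _b are one class to them, and where a whole thing is asked for, a point or a joint stands for the part that bears it (a point fixed in the world has none). Each returns a list of dicts, best first, with "conf" (0 to 1); they miss things now and then, are a little off and sometimes report something else, mostly with a low value. They report only what shows in the picture. A call takes as long as a camera call.
- search_frame(camera, label): "xyz" ([x, y, z] in m, in world coordinates, good to about 4 mm: the middle of the surface that is visible of it).
The state is a dict: "time_s": time; "joints": joint angles; "qd": joint speeds; "tau": joint torques, N m; "tool_pos": TCP position; "ee_rot": TCP orientation; "force": force on the tool from outside, world axes, zero at the start; "torque": the same for the moment, N m; "grip_width": finger opening in m.
Only numpy, scipy, OpenCV 4.12 (cv2) and the standard library are available. Lean on these libraries where they do the work, as an engineer would, in place of code of your own. Each camera call takes 0.05 s, during which the arm holds its last target.

### The job

Fetch the long wooden printing block, lay it flat and straight on the bed of the small desk clamp, under the pad, and slide it gently in until its end is flush against the stop. Then turn the clamp's ratchet knob clockwise (seen from above) until it slips and clicks, stop at once (three clicks at the most) and let go, leaving the block clamped tight. Leave the short block and everything else on the desk as they are.

Things in the scene. Friction and masses are not known exactly. Their poses are not given: they have to be found in the camera images.
- block: The long block: plain pale wood, 140 x 50 x 25 mm, about 0.11 kg, lying flat on the desk at the start. Origin at the centre of its underside; x along its length, z up. Its two ends are alike, so either may go in first.
- spare: The short block, a bystander: same wood, 80 x 50 x 25 mm. Origin at the centre of its underside, x along its length. It and the long block lie side by side, in either order.
- clamp: Fixed desk clamp, C-shaped grey frame, open at its mouth (-x side). Origin on the desk under the vertical axis of pad and knob; z up, x from mouth to back. Bed 8 mm thick, 74 mm wide, x = -55 to +80 mm. The block goes in from the mouth along +x, centred in y; when flush its centre is at x = -35 mm and its outer 50 mm overhang the bed. The arm (44 mm wide, x = -20 to +76 mm) tops out at 73 mm.
- stop: The clamp's steel stop plate at the back of the bed, fixed to the clamp, same origin and axes. Its upright face towards the mouth is at x = +35 mm, 74 mm wide, 8 to 38 mm above the desk. The block's end is to lie flush against it. Not to be rammed: push with less than 25 N.
- pad: Round rubber pressure pad, 26 mm across, on a ram under the clamp's arm. Origin at the centre of its underside. It moves straight down a few millimetres as the knob is turned clockwise. Its starting height varies: it hangs 5 to 10 mm above a block on the bed.
- knob_grip (a point): Point on the knob's vertical axis, 103 mm above the desk, where to grip it. Round fluted black knob, 40 mm diameter, 81 to 117 mm above the desk, free room around; it turns endlessly and stays at its height. Clockwise from above tightens; it takes 0.4 N m at first, more once the pad presses. It needs about 1 to 4 rad in all, so several grasps. The screw holds itself when let go.
- knob_mark (a point): Tip of the small steel pointer on the foot of the knob, 26 mm from the axis. At about 0.65 N m the ratchet slips: the knob turns alone, and every 30 degrees the torque peaks, falls off suddenly and the knob drops into the next notch (it falls back if let go less than halfway). Read at standstill in short steps: 0.2 to 0.3 N m before, 0.4 to 0.55 at a peak, lower by over 0.12 right after.
- collar_mark (a point): Black tick on the steel collar (60 mm disc, 74 to 80 mm above the desk, turning with the screw) under the knob, 26 mm from the axis. It lies under the pointer until the ratchet slips; each click sets the pointer 30 degrees further on: 13 mm apart after one click, 26 mm after two, 37 mm after three.
- jar: Bystander: jar of 52 mm diameter, 60 mm high; origin under its centre.
- tape: Bystander: roll of tape lying flat, 60 mm across, 20 mm high; origin under its centre.
- mouse: Bystander: black computer mouse, 100 x 60 x 32 mm; origin under its centre.

How it is judged:
By the outcome, as a careful person would: the job done as asked, in the order asked, and still so for the second after the job is handed in, with the robot touching nothing.
It also fails if it takes over 72 s, if anything falls off the work surface, if the arm or the gripper's body presses on something with over 40 N, if the wrist force passes 120 N, or if a joint passes its speed limit or range.

## Working session

There is one attempt and no reset: what is moved stays moved. The work goes in short steps, Python scripts to look and compute and a tool call to move; the robot and the scene stay as the last step left them, time stands still between calls to the robot, and variables do not carry over. Pictures are saved under pics/ and viewed, and the job is handed in when it is done.

Besides the shell and the picture viewer there is one more tool, called after "Call:" by a JSON object that holds its "fn" and its "kwargs", one argument or row to a line. carry_out: Moves the arm, as the interface text tells. Its arguments: {"type":"object","properties":{"series":{"type":"array"},"grip_force":{"type":"number"}},"required":["series"]}

```bash
ls; mkdir -p pics; cat > h.py <<'E'
import numpy as np, cv2
from rig import observe, viewer, close_job, search_frame
def snap(n,f):
    s=observe(); c=viewer.capture(n); cv2.imwrite('pics/'+f+'.png',c['color'][:,:,::-1]); c['state']=s; return c
E
python3 - <<'E'
from h import *
for n in ['scene','side','wrist']:
    c=snap(n,n+'0')
    print(n,{k:(np.round(v,4).tolist()) for k,v in c.items() if k not in('color','state')})
    for l in ['block','spare','clamp','stop','pad','knob_grip','knob_mark','collar_mark','jar','tape','mouse']:
        r=search_frame(n,l); print(l,[(np.round(q['xyz'],3).tolist(),round(q['conf'],2)) for q in r[:3]])
s=observe(); print(s)
E
```

```text
pics
scene {'camera_matrix': [[414.0362, 0.0, 255.2397], [0.0, 414.0362, 193.9397], [0.0, 0.0, 1.0]], 'position': [1.0439, 0.173, 0.9388], 'rotation': [0.3111, 0.5116, 2.0333]}
block [([0.509, 0.123, 0.026], 0.91), ([0.727, 0.04, 0.019], 0.49)]
spare [([0.528, 0.274, 0.028], 0.89)]
clamp [([0.612, -0.159, 0.069], 0.97)]
stop [([0.527, 0.275, 0.027], 0.72), ([0.615, -0.142, 0.037], 0.49)]
pad []
knob_grip [([0.588, -0.181, 0.119], 0.86)]
knob_mark [([0.586, -0.177, 0.119], 0.74), ([0.528, 0.275, 0.027], 0.18)]
collar_mark [([0.61, -0.16, 0.072], 0.6), ([0.588, -0.172, 0.102], 0.59)]
jar [([0.746, 0.196, 0.057], 0.68), ([0.584, -0.179, 0.12], 0.49)]
tape [([0.725, 0.042, 0.02], 0.72), ([0.583, -0.176, 0.118], 0.63)]
mouse [([0.444, -0.363, 0.024], 0.94)]
side {'camera_matrix': [[421.2733, 0.0, 251.4699], [0.0, 421.2733, 199.1005], [0.0, 0.0, 1.0]], 'position': [0.2936, -0.623, 0.7721], 'rotation': [0.7765, -0.1989, -0.5143]}
block [([0.505, 0.109, 0.024], 0.84)]
spare [([0.576, -0.191, 0.098], 0.63), ([0.516, 0.259, 0.024], 0.57)]
clamp [([0.581, -0.19, 0.024], 0.71), ([0.574, -0.193, 
[... 704 characters left out ...]
knob_mark []
collar_mark []
jar []
tape []
mouse []
{'time_s': 1.8, 'joints': array([-1.35298765e+00,  3.19570922e-01,  1.56449608e+00, -1.68955914e-05,
        1.25741470e+00, -2.00165764e-02]), 'qd': array([ 0.00093859,  0.00088643, -0.00041159,  0.00130546,  0.00103794,
       -0.00064248]), 'tau': array([ 5.00580463e-04, -4.15398431e+01, -2.34414214e+01,  1.45194508e-04,
        4.95815548e-04, -1.42948684e-05]), 'tool_pos': array([ 0.13545243, -0.55882697,  0.23135618]), 'ee_rot': array([ 3.11929524e+00,  3.72690080e-01, -7.91557887e-06]), 'force': array([-0.29810411, -0.17246669,  0.35656002]), 'torque': array([-0.04405711, -0.00801193,  0.0239941 ]), 'grip_width': 0.08516958282322988}
```

View images.

View pics/scene0.png

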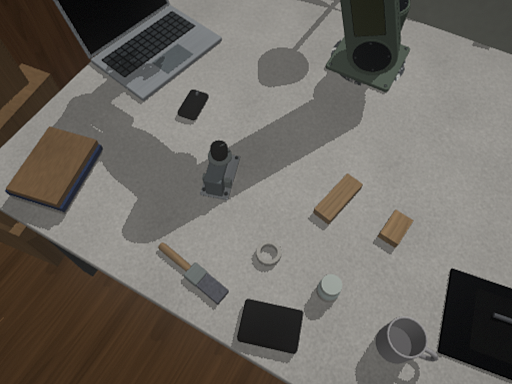

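View pics/side0.png

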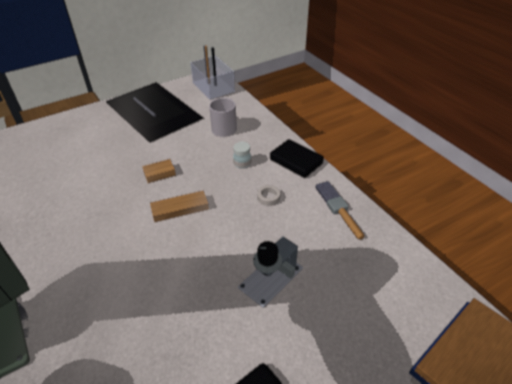

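```bash
cat >> h.py <<'E'
from scipy.spatial.transform import Rotation as R
from scipy.optimize import least_squares
def campose(c):
    if 'hand_eye' in c:
        T=np.eye(4); T[:3,:3]=R.from_rotvec(c['state']['ee_rot']).as_matrix(); T[:3,3]=c['state']['tool_pos']
        T=T@c['hand_eye']; return T[:3,:3],T[:3,3]
    r=np.array(c['rotation']); 
    return (R.from_rotvec(r).as_matrix() if r.size==3 else r.reshape(3,3)), np.array(c['position'])
def proj(c,P):
    M,t=campose(c); p=(np.atleast_2d(P)-t)@M; K=c['camera_matrix']
    x=p[:,0]/-p[:,2]; y=-p[:,1]/-p[:,2]
    return np.c_[K[0,0]*x+K[0,2],K[1,1]*y+K[1,2]]
def ray(c,uv,z):
    M,t=campose(c);K=c['camera_matrix']
    d=M@np.array([(uv[0]-K[0,2])/K[0,0],-(uv[1]-K[1,2])/K[1,1],-1]); return t+d*(z-t[2])/d[2]
def crop(c,f,x0,y0,x1,y1,k):
    cv2.imwrite('pics/'+f+'.png',cv2.resize(c['color'][y0:y1,x0:x1,::-1],None,fx=k,fy=k,interpolation=cv2.INTER_CUBIC))
E
python3 - <<'E'
from h import *
import pickle
c=snap('scene','s1'); d=snap('side','d1'); pickle.dump((c,d),open('cd.pkl','wb'))
crop(c,'c1',180,120,280,220,6); crop(d,'c2',225,220,325,320,6)
for cc,box in ((c,(305,160,370,235)),(d,(145,180,215,225))):
    im=cc['color']; hsv=cv2.cvtColor(im,cv2.COLOR_RGB2HSV); m=(hsv[...,1]>70).astype(np.uint8)
    mm=np.zeros_like(m); x0,y0,x1,y1=box; mm[y0:y1,x0:x1]=m[y0:y1,x0:x1]
    cn=max(cv2.findContours(mm,0,1)[0],key=cv2.contourArea)[:,0].astype(float)
    cc['cn']=cn; print(len(cn),cn.min(0),cn.max(0))
def corners(p,L=.14,W=.05,H=.025):
    a=p[2];e=np.array([np.cos(a),np.sin(a)]);n=np.array([-e[1],e[0]])
    return np.array([[p[0]+s*L/2*e[0]+t*W/2*n[0],p[1]+s*L/2*e[1]+t*W/2*n[1],z] for s in(-1,1) for t in(-1,1) for z in(0,H)])
def res(p,cs):
    out=[]
    for cc in cs:
        h=cv2.convexHull(proj(cc,corners(p)).astype(np.float32))
        out+=[cv2.pointPolygonTest(h,(float(q[0]),float(q[1])),True) for q in cc['cn']]
    return out
for cs in ((c,),(d,),(c,d)):
  best=min((least_squares(res,[.51,.12,a],args=(cs,),diff_step=1e-3,loss='soft_l1') for a in (-.6,0,.6,1.2,1.8)),key=lambda r:r.cost)
  print(best.x,np.rad2deg(best.x[2]),best.cost,np.std(best.fun))
E
```

```text
109 [314. 174.] [361. 223.]
139 [150. 191.] [207. 221.]
[ 0.50736256  0.12093212 -0.20560258] -11.780160309487611 45.068702498064745 0.36730678056318833
[0.50972656 0.12228477 2.94069704] 168.48952898399753 78.66442687111689 0.3992829995202393
[ 0.50887531  0.12114568 -0.20478959] -11.733579059362777 127.76199702059569 0.42602049602544484
```

View pics/c1.png

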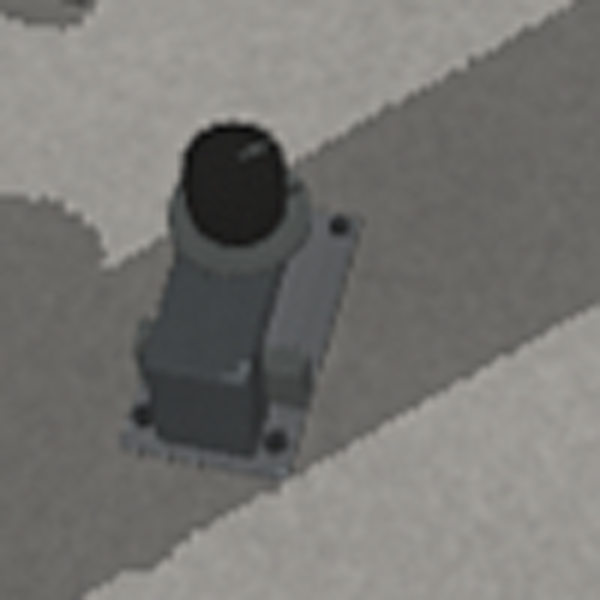

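View pics/c2.png

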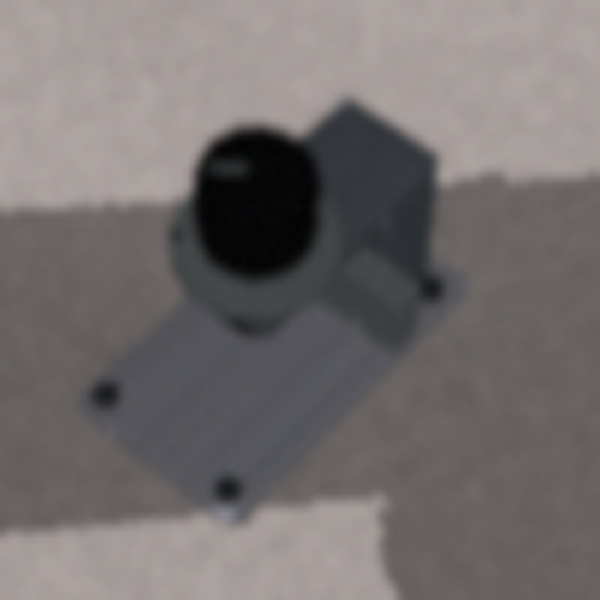

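```bash
python3 - <<'E'
from h import *
import pickle
c,d=pickle.load(open('cd.pkl','rb'))
f=lambda x,y,x0,y0:((x+.5)/6-.5+x0,(y+.5)/6-.5+y0)
obs=[(c,f(360,215,180,120),(-55,-37)),(c,f(120,443,180,120),(80,37)),(c,f(292,474,180,120),(80,-37)),
(d,f(83,405,225,220),(-55,37)),(d,f(232,518,225,220),(-55,-37)),(d,f(465,277,225,220),(80,-37))]
for cc,uv,l in obs: print(l,np.round(ray(cc,uv,.006),4))
def P(p,l,z=.006):
    x,y=l[0]/1e3,l[1]/1e3; return np.array([p[0]+x*np.cos(p[2])-y*np.sin(p[2]),p[1]+x*np.sin(p[2])+y*np.cos(p[2]),z])
for sub in (obs[:3],obs[3:],obs):
  r=least_squares(lambda p:np.concatenate([proj(cc,P(p,l))[0]-uv for cc,uv,l in sub]),[.58,-.18,-.2],diff_step=1e-4)
  print(r.x,np.rad2deg(r.x[2]),np.round(r.fun,1))
for cc,uv in((c,f(235,158,180,120)),(d,f(257,170,225,220))): print(ray(cc,uv,.117))
E
```

```text
(-55, -37) [ 0.5153 -0.1628  0.006 ]
(80, 37) [ 0.6667 -0.193   0.006 ]
(80, -37) [ 0.6434 -0.1214  0.006 ]
(-55, 37) [ 0.5203 -0.1655  0.006 ]
(-55, -37) [ 0.5415 -0.2318  0.006 ]
(80, -37) [ 0.669  -0.1907  0.006 ]
[ 0.5818001  -0.1331916  -0.45873702] -26.28369537688242 [  6.5   3.4  18.5  10.8 -25.3 -15.3]
[ 0.58258541 -0.18095359  0.32171309] 18.43280233806925 [-1.2 -0.4  0.7  0.5  0.5 -0.2]
[ 0.57972071 -0.17012645  0.14708324] 8.427249152794236 [-19.4  -3.8  26.5   8.1 -28.8  -6.2  -5.6  -7.9  -8.7  -3.8  -0.6   2.3]
[ 0.57931957 -0.18032553  0.117     ]
[ 0.58142692 -0.18230853  0.117     ]
```

```bash
python3 - <<'E'
from h import *
import pickle
c,d=pickle.load(open('cd.pkl','rb'))
f=lambda x,y,x0,y0:((x+.5)/6-.5+x0,(y+.5)/6-.5+y0)
obs=[(c,f(360,215,180,120),(-55,37)),(c,f(120,443,180,120),(80,-37)),(c,f(292,474,180,120),(80,37)),
(d,f(83,405,225,220),(-55,37)),(d,f(232,518,225,220),(-55,-37)),(d,f(465,277,225,220),(80,-37))]
def P(p,l,z=.006):
    x,y=l[0]/1e3,l[1]/1e3; return np.array([p[0]+x*np.cos(p[2])-y*np.sin(p[2]),p[1]+x*np.sin(p[2])+y*np.cos(p[2]),z])
for sub in (obs[:3],obs[3:],obs):
  r=least_squares(lambda p:np.concatenate([proj(cc,P(p,l))[0]-uv for cc,uv,l in sub]),[.58,-.18,.3],diff_step=1e-4)
  print(r.x,np.rad2deg(r.x[2]),np.round(r.fun,1))
s=observe();M=R.from_rotvec(s['ee_rot']).as_matrix();print(M.round(3))
E
```

```text
[ 0.57891345 -0.18147024  0.30935008] 17.724453998307233 [-0.  -0.   0.3  0.  -0.3  0.1]
[ 0.58258541 -0.18095359  0.32171315] 18.43280554791061 [-1.2 -0.4  0.7  0.5  0.5 -0.2]
[ 0.58127554 -0.18133911  0.32128834] 18.408466160258506 [-0.6  0.4  0.1  0.9 -0.3  0.7 -1.6 -0.   0.2  0.9  0.1  0.2]
[[ 0.972  0.236  0.   ]
 [ 0.236 -0.972 -0.   ]
 [-0.     0.    -1.   ]]
```

```bash
cat >> h.py <<'E'
# plan rows to world target (x,y,z,theta deg); theta = heading of tool x, tool down
def pose():
    s=observe();M=R.from_rotvec(s['ee_rot']).as_matrix()
    return np.r_[s['tool_pos'],np.rad2deg(np.arctan2(M[1,0],M[0,0]))],M
def plan(tgt,n,g,start=None,q=3):
    p,M=pose(); 
    if start is not None: p=np.array(start,float)
    dth=tgt[3]-p[3]; p0=p.copy(); rows=[]; print('from',p.round(4))
    for i in range(1,n+1):
        w=p0+(np.r_[tgt[:3],p0[3]+dth]-p0)*i/n
        a=np.deg2rad(p[3]); d=w[:3]-p[:3]
        s=np.array([d[0]*np.cos(a)+d[1]*np.sin(a), d[0]*np.sin(a)-d[1]*np.cos(a), -d[2]]).round(q)
        t=round(-(w[3]-p[3]),1)
        rows.append([*s,t,g])
        p[:3]+=[s[0]*np.cos(a)+s[1]*np.sin(a), s[0]*np.sin(a)-s[1]*np.cos(a), -s[2]]; p[3]-=t
    for r in rows: print(','.join('%g'%(v+0) for v in r)+',')
    print('end',p.round(4))
E
python3 - <<'E'
from h import *
plan([0.462,0.131,.15,168.3],19,0)
E
```

```text
from [ 0.1355 -0.5588  0.2313 13.6244]
0.025,-0.031,0.004,-8.1,0,
0.03,-0.028,0.005,-8.2,0,
0.033,-0.023,0.004,-8.1,0,
0.035,-0.018,0.004,-8.2,0,
0.039,-0.012,0.004,-8.1,0,
0.039,-0.008,0.005,-8.1,0,
0.04,-0.001,0.004,-8.2,0,
0.04,0.004,0.004,-8.1,0,
0.039,0.01,0.005,-8.2,0,
0.037,0.015,0.004,-8.1,0,
0.035,0.02,0.004,-8.1,0,
0.031,0.025,0.004,-8.2,0,
0.028,0.03,0.005,-8.1,0,
0.023,0.032,0.004,-8.2,0,
0.018,0.036,0.004,-8.1,0,
0.013,0.038,0.005,-8.2,0,
0.008,0.04,0.004,-8.1,0,
0.002,0.04,0.004,-8.1,0,
-0.004,0.04,0.004,-8.2,0,
end [4.619000e-01 1.313000e-01 1.503000e-01 1.683244e+02]
```

Call:
{"fn": "carry_out", "kwargs": {
  "series": [0.025,-0.031,0.004,-8.1,0,0.03,-0.028,0.005,-8.2,0,0.033,-0.023,0.004,-8.1,0,0.035,-0.018,0.004,-8.2,0,0.039,-0.012,0.004,-8.1,0,0.039,-0.008,0.005,-8.1,0,0.04,-0.001,0.004,-8.2,0,0.04,0.004,0.004,-8.1,0,0.039,0.01,0.005,-8.2,0,0.037,0.015,0.004,-8.1,0],
  "grip_force": 60
}}

```text
time_s: 3.15
tool_pos: [0.3077, -0.1949, 0.1884]
ee_rot: [2.116, 2.321, 0.0]
force: [0.4, -0.5, 0.7]
grip_width: 0.0856
```

Call:
{"fn": "carry_out", "kwargs": {
  "series": [0.035,0.02,0.004,-8.1,0,0.031,0.025,0.004,-8.2,0,0.028,0.03,0.005,-8.1,0,0.023,0.032,0.004,-8.2,0,0.018,0.036,0.004,-8.1,0,0.013,0.038,0.005,-8.2,0,0.008,0.04,0.004,-8.1,0,0.002,0.04,0.004,-8.1,0,-0.004,0.04,0.004,-8.2,0,0,0,0,0,0]
}}

```text
time_s: 4.4
tool_pos: [0.4629, 0.1332, 0.15]
ee_rot: [0.315, 3.125, 0.0]
force: [0.1, -0.7, -0.3]
grip_width: 0.0854
```

```bash
python3 - <<'E'
from h import *
print(pose()[0].round(4),observe()['joints'].round(3))
c=snap('wrist','w1')
import pickle;pickle.dump(c,open('w1.pkl','wb'))
print(search_frame('wrist','block')[:1])
E
```

```text
[4.629000e-01 1.332000e-01 1.500000e-01 1.684893e+02] [ 0.256  0.245  1.895  0.     1.001 -1.114]
[{'xyz': [0.5003, 0.128, 0.0282], 'conf': 0.68}]
```

View pics/w1.png

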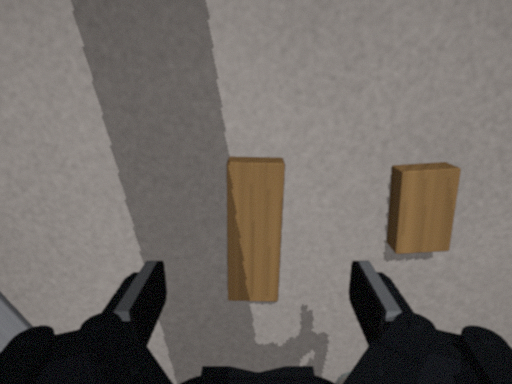

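```bash
cat >> h.py <<'E'
def corners(p,L=.14,W=.05,H=.025,z0=0):
    a=p[2];e=np.array([np.cos(a),np.sin(a)]);n=np.array([-e[1],e[0]])
    return np.array([[p[0]+s*L/2*e[0]+t*W/2*n[0],p[1]+s*L/2*e[1]+t*W/2*n[1],z+z0] for s in(-1,1) for t in(-1,1) for z in(0,H)])
E
python3 - <<'E'
from h import *
import pickle
c=pickle.load(open('w1.pkl','rb'))
hsv=cv2.cvtColor(c['color'],cv2.COLOR_RGB2HSV); m=(hsv[...,1]>70).astype(np.uint8); m[:,310:]=0
m[:,:200]=0;m[310:]=0
cn=max(cv2.findContours(m,0,1)[0],key=cv2.contourArea)[:,0].astype(float); print(len(cn),cn.min(0),cn.max(0))
def res(p):
    h=cv2.convexHull(proj(c,corners(p)).astype(np.float32))
    return [cv2.pointPolygonTest(h,(float(q[0]),float(q[1])),True)-.3 for q in cn]
r=least_squares(res,[.509,.121,-.2],diff_step=1e-3,loss='soft_l1'); print(r.x,np.rad2deg(r.x[2]),np.std(r.fun))
a=r.x[2]; print('grip',r.x[:2]-.048*np.array([np.cos(a),np.sin(a)]))
print(pose()[0])
E
```

```text
384 [227. 157.] [284. 301.]
[ 0.50931067  0.11942092 -0.22299234] -12.776519856003375 0.3227677706846078
grip [0.46249915 0.13003606]
[4.61470196e-01 1.31173105e-01 1.50079291e-01 1.68319635e+02]
```

Call:
{"fn": "carry_out", "kwargs": {
  "series": [-0.001,0,0.03,0.6,0,0,0,0.04,0,0,0,0,0.04,0,0,0,0,0.025,0,0,0,0,0.013,0,0,0,0,0,0,120,0,0,0,0,255,0,0,0,0,255,0,0,0,0,255,0,0,0,0,255],
  "grip_force": 60
}}

```text
time_s: 5.75
tool_pos: [0.4639, 0.1312, 0.0036]
ee_rot: [0.336, 3.121, 0.001]
force: [-0.5, -2.4, 7.1]
grip_width: 0.0486
```

```bash
python3 - <<'E'
from h import *
print(pose()[0].round(4),observe()['grip_width'],observe()['force'])
c=snap('wrist','w2')
E
```

```text
[4.63900e-01 1.31200e-01 3.60000e-03 1.67724e+02] 0.04856547621791311 [-0.54985596 -2.39104427  7.08912379]
```

View pics/w2.png

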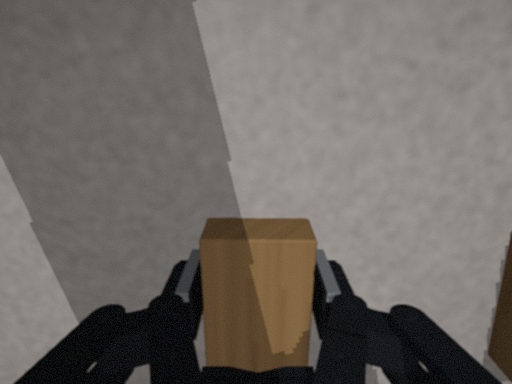

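```bash
python3 - <<'E'
from h import *
plan([0.391,-.244,.07,198.3],8,255,start=[.464,.1312,.072,167.7])
E
```

```text
from [4.640e-01 1.312e-01 7.200e-02 1.677e+02]
-0.001,-0.048,0,-3.8,255,
0.002,-0.048,0.001,-3.8,255,
0.005,-0.047,0,-3.9,255,
0.009,-0.047,0,-3.8,255,
0.011,-0.046,0,-3.8,255,
0.015,-0.046,0,-3.8,255,
0.017,-0.044,0.001,-3.9,255,
0.021,-0.043,0,-3.8,255,
end [ 3.910e-01 -2.436e-01  7.000e-02  1.983e+02]
```

Call:
{"fn": "carry_out", "kwargs": {
  "series": [0,0,-0.01,0,255,0,0,-0.02,0,255,0,0,-0.025,0,255,0,0,-0.015,0,255,0,-0.024,0,-1.9,255,0,-0.024,0,-1.9,255,0.002,-0.048,0,-3.8,255,0.005,-0.047,0,-3.9,255,0.009,-0.047,0,-3.8,255,0.011,-0.046,0,-3.8,255]
}}

```text
time_s: 7.05
tool_pos: [0.417, -0.1043, 0.073]
ee_rot: [-0.191, 3.135, -0.001]
force: [-0.3, -0.3, -1.2]
grip_width: 0.0488
```

Call:
{"fn": "carry_out", "kwargs": {
  "series": [0.015,-0.046,0,-3.8,255,0.017,-0.044,0.001,-3.9,255,0.01,-0.022,0,-3.8,255,0.011,-0.021,0,0,255,0,0,0,0,255,0,0,0,0,255,0,0,0,0,255,0,0,0,0,255,0,0,0,0,255,0,0,0,0,255]
}}

```text
time_s: 8.3
tool_pos: [0.3914, -0.2438, 0.0713]
ee_rot: [-0.501, 3.101, -0.0]
force: [0.1, -0.7, -1.0]
grip_width: 0.0487
```

```bash
python3 - <<'E'
from h import *
import pickle
print(pose()[0].round(4),observe()['grip_width'],observe()['force'],observe()['joints'].round(3))
c=snap('wrist','w3');pickle.dump(c,open('w3.pkl','wb'))
for l in ('clamp','knob_grip','block'): print(search_frame('wrist',l)[:1])
s=snap('scene','s3');crop(s,'s3c',180,80,330,210,5);pickle.dump(s,open('s3.pkl','wb'))
E
```

```text
[ 3.914000e-01 -2.438000e-01  7.130000e-02 -1.616556e+02] 0.04874077813687781 [ 0.06652731 -0.72715119 -0.95868014] [-0.582  0.317  2.041 -0.     0.784 -2.473]
[]
[]
[{'xyz': [0.3901, -0.2383, 0.0952], 'conf': 0.63}]
```

View pics/w3.png

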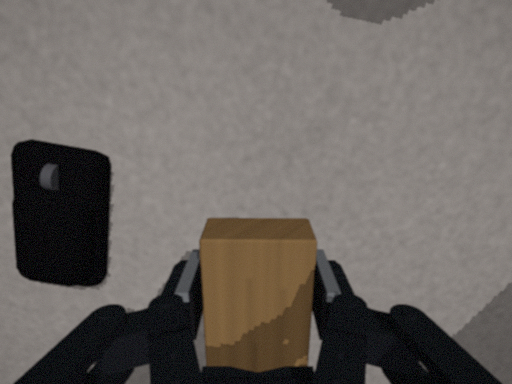

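View pics/s3c.png

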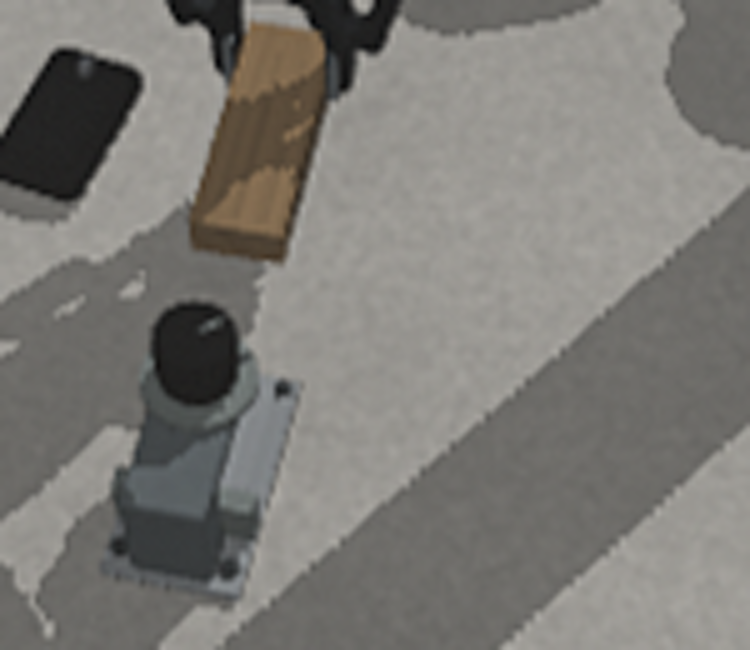

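```bash
cat > ov.py <<'E'
from h import *
import sys
def clampP(p,pts):
    x=np.array(pts,float); a=p[2]
    return np.c_[p[0]+x[:,0]*np.cos(a)-x[:,1]*np.sin(a),p[1]+x[:,0]*np.sin(a)+x[:,1]*np.cos(a),x[:,2]]
CL=[.5805,-.181,np.deg2rad(18.3)]
def overlay(c,f,box,k,CL=CL,bz=None,off=.048,dz=None):
    x0,y0,x1,y1=box; im=cv2.resize(c['color'][y0:y1,x0:x1,::-1],None,fx=k,fy=k,interpolation=cv2.INTER_CUBIC)
    def line(P,col):
        q=(proj(c,P)-[x0,y0]+.5)*k-.5; cv2.polylines(im,[np.round(q*8).astype(np.int32)],True,col,1,cv2.LINE_AA,3)
    r=lambda xa,xb,w,z:[(xa,-w,z),(xb,-w,z),(xb,w,z),(xa,w,z)]
    line(clampP(CL,r(-.055,.08,.037,.008)),(0,255,0)); line(clampP(CL,r(.035,.035,.037,.038)),(0,255,0))
    t=np.linspace(0,2*np.pi,40); 
    for rr,z in((.02,.117),(.03,.08)): line(clampP(CL,np.c_[rr*np.cos(t),rr*np.sin(t),0*t+z]),(0,0,255))
    s=c['state'];M=R.from_rotvec(s['ee_rot']).as_matrix();th=np.arctan2(-M[1,0],-M[0,0])
    if bz is not None:
        p=[s['tool_pos'][0]+off*np.cos(th),s['tool_pos'][1]+off*np.sin(th),th]
        C=corners(p,z0=bz); line(C[[1,3,7,5]],(255,0,255)); line(C[[0,2,6,4]],(255,100,0))
        a=CL[2]; d=np.array(p[:2])-CL[:2]; print('block in clamp',d@[np.cos(a),np.sin(a)],d@[-np.sin(a),np.cos(a)],np.rad2deg(th-a))
    cv2.imwrite('pics/'+f+'.png',im)
E
python3 - <<'E'
from ov import *
import pickle
s=pickle.load(open('s3.pkl','rb')); overlay(s,'o1',(180,80,330,210),5,bz=.0715-.0036)
d=snap('side','d3'); overlay(d,'o2',(190,180,340,310),5,bz=.0715-.0036); 
E
```

```text
block in clamp -0.15136267472763182 -0.00041214335505708444 0.02299135087578035
block in clamp -0.15136006740691826 -0.0004098115376263689 0.021607871953866653
```

View pics/o1.png

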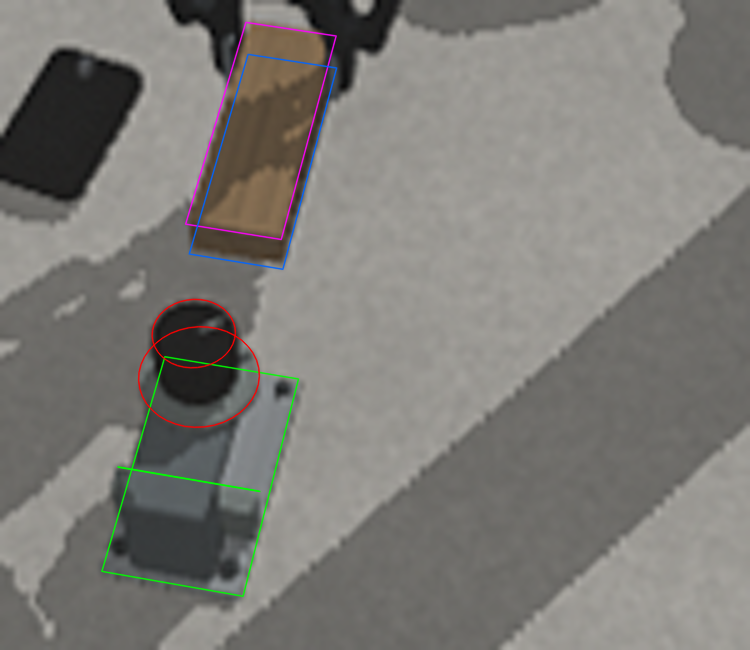

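View pics/o2.png

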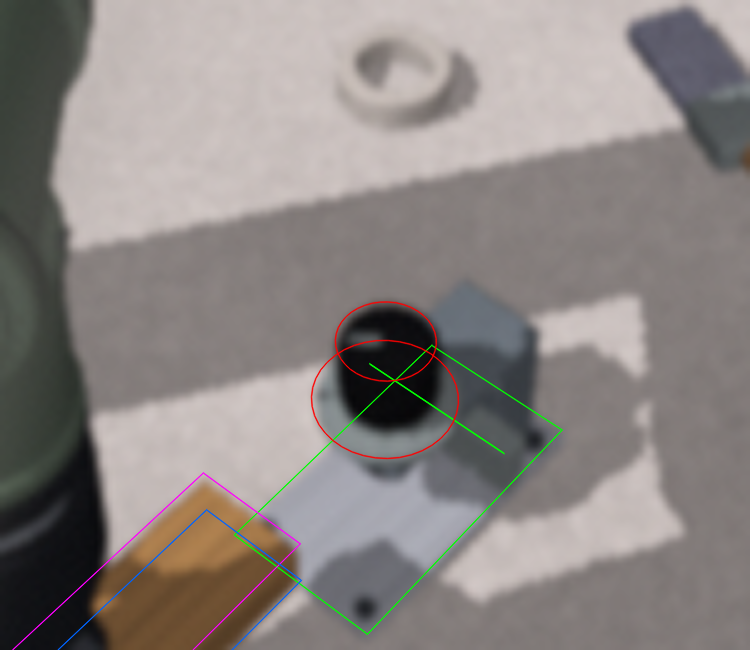

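Call:
{"fn": "carry_out", "kwargs": {
  "series": [0,0,0.015,0,255,0,0,0.02,0,255,0,0,0.015,0,255,0,0,0.004,0,255,-0.01,0,0,0,255,-0.015,0,0,0,255,-0.015,0,0,0,255,-0.01,0,0,0,255,0,0,0.003,0,255,0,0,0,0,255]
}}

```text
time_s: 9.85
tool_pos: [0.4382, -0.2279, 0.0139]
ee_rot: [0.5, -3.1, -0.001]
force: [0.3, -0.1, -0.5]
grip_width: 0.0485
```

```bash
python3 - <<'E'
from ov import *
print(pose()[0].round(4),observe()['grip_width'],observe()['force'],observe()['torque'])
d=snap('side','d4'); overlay(d,'o4',(190,180,340,310),5,bz=pose()[0][2]-.0036,off=.046); 
E
```

```text
[ 4.382000e-01 -2.279000e-01  1.390000e-02 -1.616608e+02] 0.04848258711709808 [ 0.27551164 -0.09570937 -0.4626532 ] [0.0175813  0.08292293 0.02097027]
block in clamp -0.10384037477649107 0.00014873488219998857 0.03918473685662404
```

View pics/o4.png

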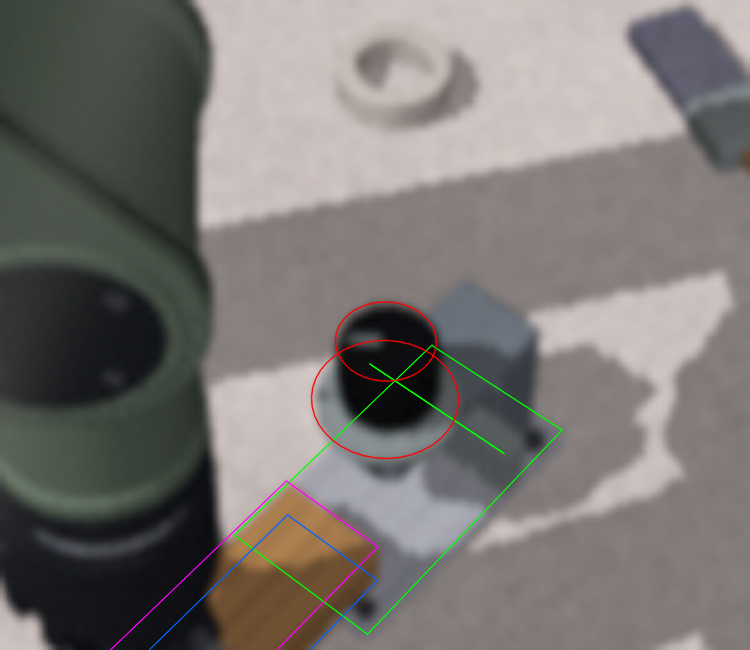

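Call:
{"fn": "carry_out", "kwargs": {
  "series": [-0.005,0,0,0,255,-0.005,0,0,0,255,0,0,0.001,0,255,0,0,0,0,255,0,0,0.001,0,255,0,0,0,0,255,0,0,0,0,255,0,0,0,0,255,0,0,0,0,255,0,0,0,0,255]
}}

```text
time_s: 11.15
tool_pos: [0.4483, -0.2251, 0.0123]
ee_rot: [-0.5, 3.101, -0.0]
force: [-0.0, -0.0, 0.0]
grip_width: 0.049
```

Call:
{"fn": "carry_out", "kwargs": {
  "series": [0,0,0.001,0,255,0,0,0,0,255,0,0,0,0,255,0,0,0,0,255,0,0,0,0,255,0,0,0,0,255,0,0,0,0,255,0,0,0,0,255,0,0,0,0,255,0,0,0,0,255]
}}

```text
time_s: 12.4
tool_pos: [0.4483, -0.2252, 0.0113]
ee_rot: [-0.5, 3.101, -0.0]
force: [-1.7, -1.8, 2.3]
grip_width: 0.049
```

Call:
{"fn": "carry_out", "kwargs": {
  "series": [-0.005,0,0,0,255,-0.008,0,0,0,255,-0.009,0,0,0,255,-0.009,0,0,0,255,-0.008,0,0,0,255,-0.005,0,0,0,255,-0.003,0,0,0,255,-0.002,0,0,0,255,0,0,0,0,255,0,0,0,0,255]
}}

```text
time_s: 13.65
tool_pos: [0.4951, -0.2095, 0.0116]
ee_rot: [0.501, -3.101, 0.0]
force: [-3.6, -1.1, 6.5]
grip_width: 0.0491
```

```bash
python3 - <<'E'
from ov import *
print(pose()[0].round(4),observe()['force'],observe()['torque'])
d=snap('side','d5'); overlay(d,'o5',(190,180,340,310),5,bz=.008,off=.046); 
E
```

```text
[ 4.951000e-01 -2.095000e-01  1.160000e-02 -1.616368e+02] [-3.60290482 -1.06345292  6.51393515] [-0.0780894   0.44441824 -0.00089403]
block in clamp -0.04405456044896062 -0.0002141015568105703 0.06321995483543928
```

View pics/o5.png

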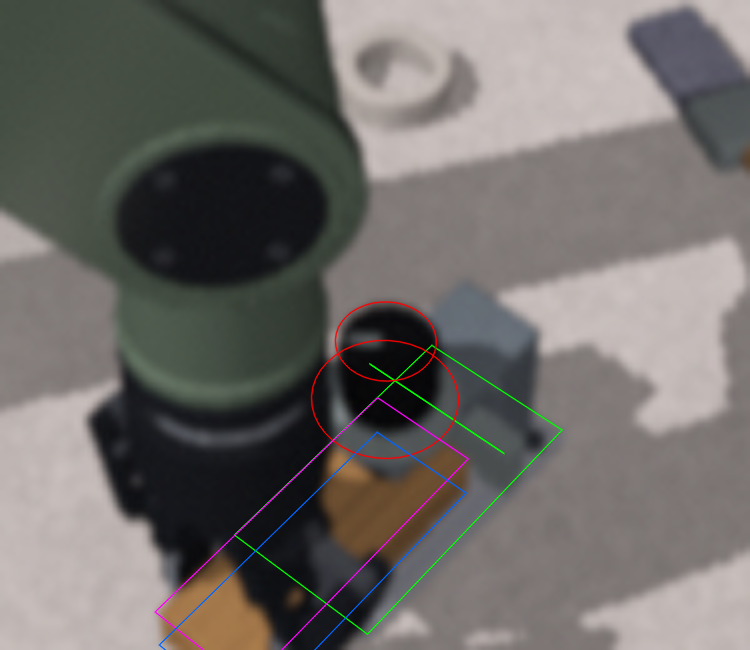

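Call:
{"fn": "carry_out", "kwargs": {
  "series": [-0.001,0,0,0,255,-0.001,0,0,0,255,-0.001,0,0,0,255,-0.001,0,0,0,255,-0.001,0,0,0,255,-0.001,0,0,0,255,-0.001,0,0,0,255,0,0,0,0,255,0,0,0,0,255,0,0,0,0,255]
}}

```text
time_s: 14.95
tool_pos: [0.5015, -0.2074, 0.0116]
ee_rot: [0.501, -3.1, 0.0]
force: [-3.5, -2.2, 6.0]
grip_width: 0.049
```

Call:
{"fn": "carry_out", "kwargs": {
  "series": [-0.001,0,0,0,255,0,0,0,0,255,-0.001,0,0,0,255,0,0,0,0,255,-0.0005,0,0,0,255,0,0,0,0,255,0,0,0,0,255,0,0,0,0,255,0,0,0,0,255,0,0,0,0,255]
}}

```text
time_s: 16.2
tool_pos: [0.5034, -0.2068, 0.0116]
ee_rot: [0.501, -3.1, 0.0]
force: [-6.7, -2.6, 7.7]
grip_width: 0.0486
```

Call:
{"fn": "carry_out", "kwargs": {
  "series": [-0.0005,0,0,0,255,0,0,0,0,255,-0.0005,0,0,0,255,0,0,0,0,255,0,0,0,0,255,0,0,0,0,255,0,0,0,0,255,0,0,0,0,255,0,0,0,0,255,0,0,0,0,255]
}}

```text
time_s: 17.45
tool_pos: [0.5034, -0.2067, 0.0116]
ee_rot: [0.501, -3.098, -0.0]
force: [-7.9, -3.9, 9.8]
grip_width: 0.0483
```

```bash
python3 - <<'E'
from ov import *
print(pose()[0].round(4),observe()['force'],observe()['torque'])
d=snap('side','d6'); overlay(d,'o6',(210,220,320,320),6,bz=.008,off=.046); 
E
```

```text
[ 5.034000e-01 -2.067000e-01  1.160000e-02 -1.616222e+02] [-7.85206668 -3.87839598  9.84375437] [-0.75839493  1.11788717 -0.11252077]
block in clamp -0.03530493551131996 -0.0001392161224895056 0.07776189713938327
```

View pics/o6.png

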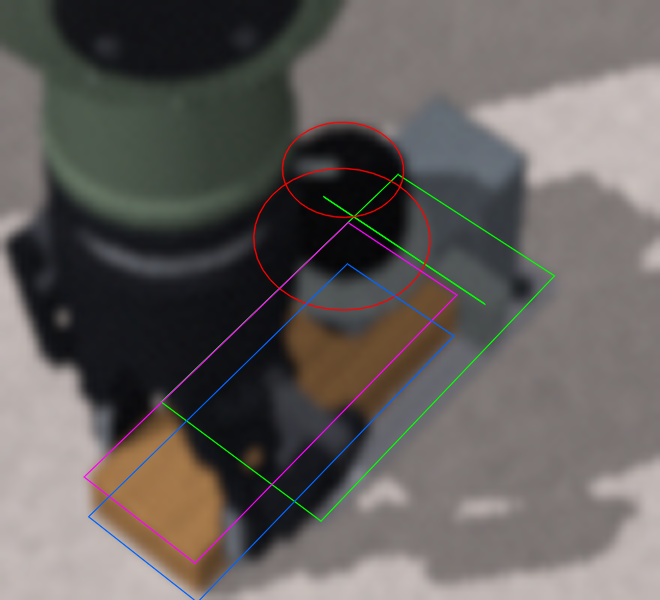

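Call:
{"fn": "carry_out", "kwargs": {
  "series": [0,0,-0.001,0,120,0,0,0,0,0,0,0,0,0,0,0,0,0,0,0,0,0,0,0,0,0.01,0,-0.002,0,0,0.015,0,-0.005,0,0,0.02,0,-0.01,0,0,0.01,0,-0.02,0,0,0,0,-0.04,0,0]
}}

```text
time_s: 18.75
tool_pos: [0.4494, -0.2236, 0.0894]
ee_rot: [0.497, -3.098, -0.004]
force: [0.4, 0.0, 0.2]
grip_width: 0.0851
```

```bash
python3 - <<'E'
from ov import *
print(pose()[0].round(4),observe()['force'],observe()['torque'])
plan([.5805,-.181,.185,209],8,0,start=[*pose()[0][:3],198.4])
d=snap('side','d7'); overlay(d,'o7',(190,210,320,320),5)
s=snap('scene','s7'); overlay(s,'o7s',(180,80,330,210),5)
E
```

```text
[ 4.494000e-01 -2.236000e-01  8.940000e-02 -1.617614e+02] [0.4113126  0.00990066 0.21066681] [-0.03677418 -0.01507416 -0.03805251]
from [ 4.494e-01 -2.236e-01  8.940e-02  1.984e+02]
-0.017,0,-0.012,-1.3,0,
-0.017,-0.001,-0.012,-1.3,0,
-0.018,-0.001,-0.012,-1.4,0,
-0.017,-0.001,-0.012,-1.3,0,
-0.017,-0.002,-0.012,-1.3,0,
-0.017,-0.002,-0.012,-1.3,0,
-0.017,-0.002,-0.012,-1.4,0,
-0.017,-0.003,-0.012,-1.3,0,
end [ 5.803e-01 -1.811e-01  1.854e-01  2.090e+02]
```

View pics/o7.png

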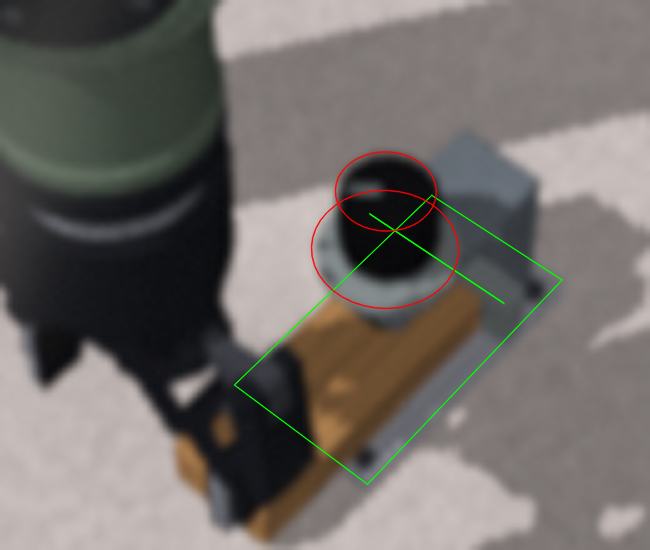

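View pics/o7s.png

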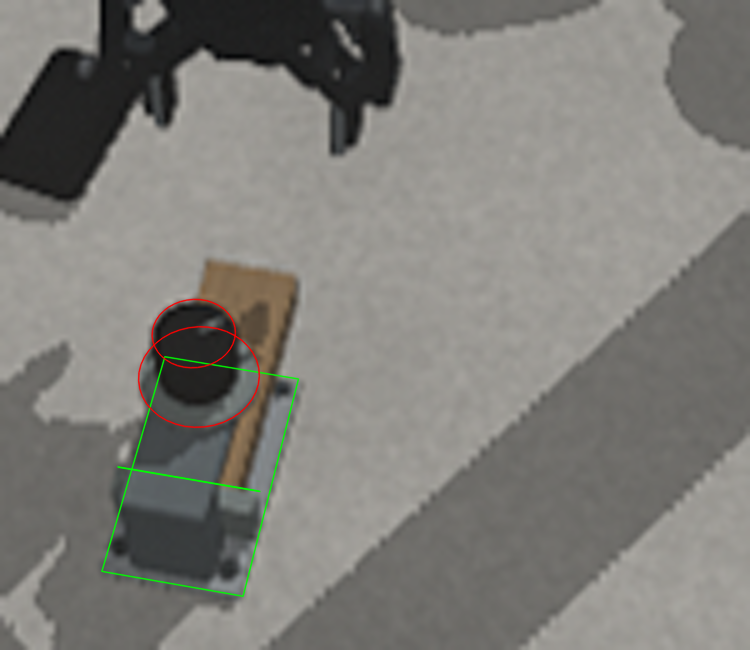

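Call:
{"fn": "carry_out", "kwargs": {
  "series": [0,0,-0.03,0,0,-0.017,0,-0.03,-1.3,0,-0.017,-0.001,-0.02,-1.3,0,-0.018,-0.001,-0.016,-1.4,0,-0.017,-0.001,0,-1.3,0,-0.017,-0.002,0,-1.3,0,-0.017,-0.002,0,-1.3,0,-0.017,-0.002,0,-1.4,0,-0.017,-0.003,0,-1.3,0,0,0,0,0,0]
}}

```text
time_s: 20.1
tool_pos: [0.5847, -0.1808, 0.1849]
ee_rot: [0.787, -3.041, -0.0]
force: [0.3, 0.7, -1.6]
grip_width: 0.0856
```

```bash
python3 - <<'E'
from ov import *
import pickle
print(pose()[0].round(4),observe()['joints'].round(3))
d=snap('wrist','w8'); pickle.dump(d,open('w8.pkl','wb'));overlay(d,'o8',(0,0,512,384),1.5)
for l in ('knob_mark','collar_mark','knob_grip'): print(l,search_frame('wrist',l)[:2])
E
```

```text
[   0.5847   -0.1808    0.1849 -150.995 ] [-0.319  0.409  1.548 -0.     1.185 -2.396]
knob_mark [{'xyz': [0.5763, -0.1821, 0.1185], 'conf': 0.82}]
collar_mark [{'xyz': [0.5743, -0.1886, 0.1186], 'conf': 0.78}]
knob_grip [{'xyz': [0.5778, -0.1826, 0.1165], 'conf': 0.93}]
```

View pics/o8.png

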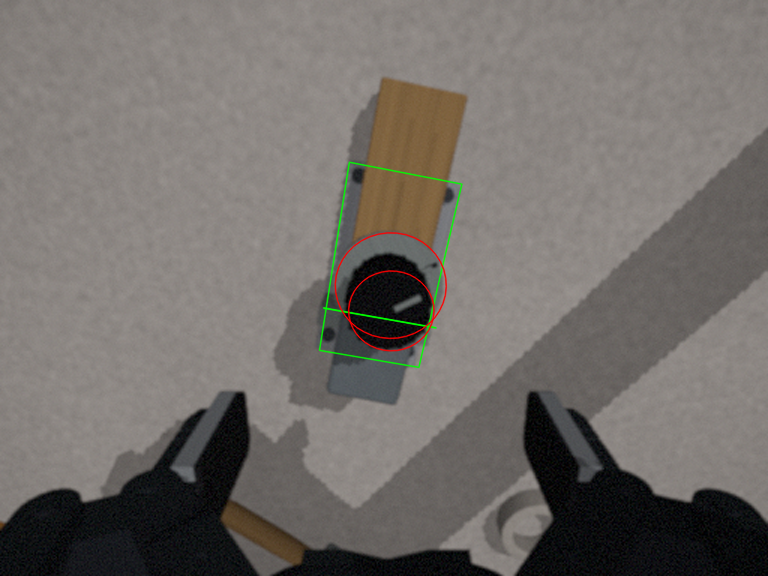

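Call:
{"fn": "carry_out", "kwargs": {
  "series": [0,0,0,9,0,0,0,0,9,0,0,0,0,7,0,0,0,0,0,0,0,0,0,0,0,0,0,0,0,0,0,0,0,0,0,0,0,0,0,0,0,0,0,0,0,0,0,0,0,0]
}}

```text
time_s: 21.55
tool_pos: [0.5836, -0.1813, 0.1853]
ee_rot: [0.108, -3.14, 0.0]
force: [0.5, 0.1, -0.1]
grip_width: 0.0853
```

```bash
python3 - <<'E'
from ov import *
import pickle
print(pose()[0].round(4),observe()['joints'].round(3))
d=snap('wrist','w9'); pickle.dump(d,open('w9.pkl','wb'));overlay(d,'o9',(190,30,340,250),3)
im=d['color'];g=im.max(2);m=((g<45)*255).astype(np.uint8);m[:140]=0;m[240:]=0;m[:,:200]=0;m[:,320:]=0
cn=max(cv2.findContours(m,0,1)[0],key=cv2.contourArea);print(cv2.boundingRect(cn))
# fit knob: convex hull of two circles
t=np.linspace(0,2*np.pi,60)
def res(p):
    P=np.vstack([np.c_[p[0]+.02*np.cos(t),p[1]+.02*np.sin(t),0*t+z] for z in(.083,.117)])
    h=cv2.convexHull(proj(d,P).astype(np.float32)); return [cv2.pointPolygonTest(h,(float(q[0]),float(q[1])),True)-.3 for q in cn[:,0]]
r=least_squares(res,[.58,-.181],diff_step=1e-3,loss='soft_l1');print(r.x,np.std(r.fun))
E
```

```text
[   0.5836   -0.1813    0.1853 -176.0705] [-0.32   0.407  1.55  -0.     1.185 -1.959]
(229, 171, 57, 64)
[ 0.58110732 -0.18259492] 0.7724857941835075
```

View pics/o9.png

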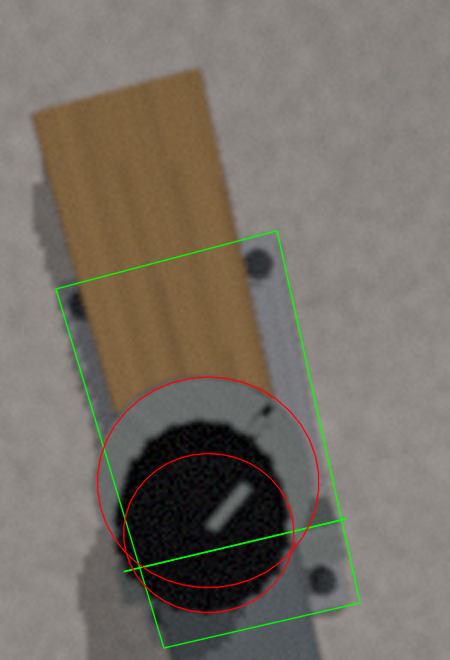

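Call:
{"fn": "carry_out", "kwargs": {
  "series": [0.0025,-0.0005,0.02,0,0,0,0,0.035,0,0,0,0,0.028,0,0,0,0,0.015,0,0,0,0,0,0,100,0,0,0,0,255,0,0,0,0,255,0,0,0,0,255,0,0,0,0,255,0,0,0,0,255],
  "grip_force": 80
}}

```text
time_s: 22.85
tool_pos: [0.582, -0.1818, 0.0892]
ee_rot: [-0.107, 3.137, -0.001]
force: [-1.5, 1.7, 5.8]
grip_width: 0.0379
```

```bash
python3 - <<'E'
from ov import *
s=observe();print(pose()[0].round(4),s['joints'].round(3),s['force'].round(2),s['torque'].round(3),s['grip_width'])
d=snap('wrist','w10'); 
E
```

```text
[ 5.820000e-01 -1.818000e-01  8.920000e-02 -1.760882e+02] [-3.220e-01  4.890e-01  1.679e+00  1.000e-03  9.710e-01 -1.961e+00] [-1.54  1.67  5.85] [ 0.416  0.114 -0.002] 0.03787112588886415
```

View pics/w10.png

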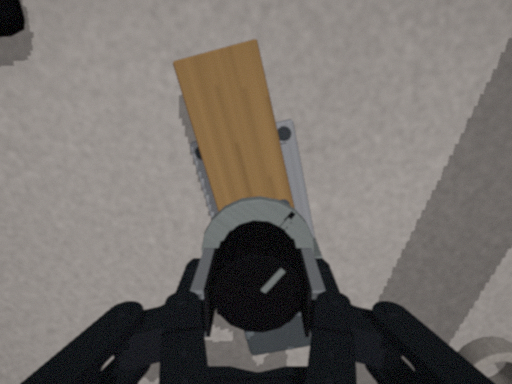

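Call:
{"fn": "carry_out", "kwargs": {
  "series": [0,0,0,5,255,0,0,0,5,255,0,0,0,5,255,0,0,0,5,255,0,0,0,5,255,0,0,0,5,255,0,0,0,5,255,0,0,0,0,255,0,0,0,0,255,0,0,0,0,255]
}}

```text
time_s: 24.15
tool_pos: [0.5819, -0.1821, 0.0891]
ee_rot: [0.839, 3.025, -0.0]
force: [-0.5, 2.0, 5.8]
grip_width: 0.0383
```

```bash
cat > k.py <<'E'
from ov import *
import sys
s=observe();print('th',pose()[0].round(4),'q6',s['joints'][5].round(3),'F',s['force'].round(1),'T',s['torque'].round(3),'t',s['time_s'])
d=snap('wrist',sys.argv[1]); crop(d,sys.argv[1],180,180,340,340,3)
E
python3 k.py k1
```

```text
th [ 5.819000e-01 -1.821000e-01  8.910000e-02  1.489847e+02] q6 -1.351 F [-0.5  2.   5.8] T [0.222 0.168 0.233] t 24.15
```

View pics/k1.png

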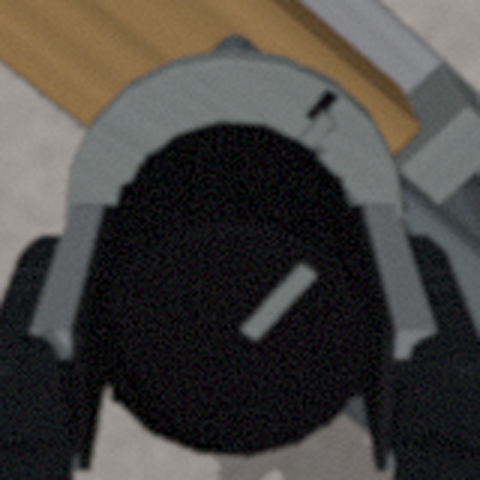

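Call:
{"fn": "carry_out", "kwargs": {
  "series": [0,0,0,5,255,0,0,0,5,255,0,0,0,5,255,0,0,0,5,255,0,0,0,0,255,0,0,0,0,255,0,0,0,0,255,0,0,0,0,255,0,0,0,0,255,0,0,0,0,255]
}}

```text
time_s: 25.45
tool_pos: [0.5818, -0.1822, 0.0892]
ee_rot: [1.352, 2.833, 0.0]
force: [-1.1, 1.1, 6.1]
grip_width: 0.0375
```

```bash
python3 k.py k2
```

```text
th [ 5.818000e-01 -1.822000e-01  8.920000e-02  1.289798e+02] q6 -1.002 F [-1.1  1.1  6.1] T [0.087 0.251 0.255] t 25.45
```

View pics/k2.png

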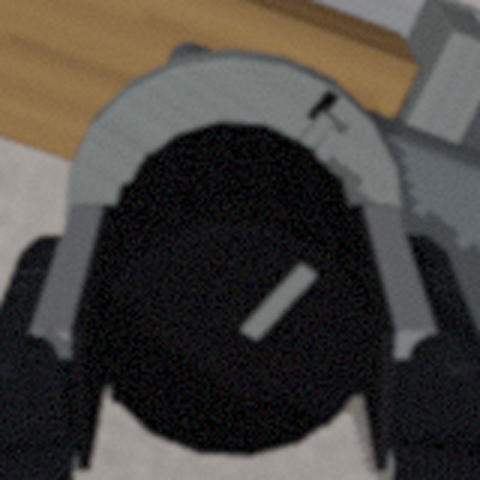

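Call:
{"fn": "carry_out", "kwargs": {
  "series": [0,0,0,5,255,0,0,0,5,255,0,0,0,5,255,0,0,0,0,255,0,0,0,0,255,0,0,0,0,255,0,0,0,0,255,0,0,0,0,255,0,0,0,0,255,0,0,0,0,255]
}}

```text
time_s: 26.75
tool_pos: [0.5817, -0.1822, 0.0892]
ee_rot: [1.71, 2.632, 0.0]
force: [-0.7, 1.3, 6.4]
grip_width: 0.0381
```

```bash
python3 k.py k3
```

```text
th [ 5.817000e-01 -1.822000e-01  8.920000e-02  1.139844e+02] q6 -0.74 F [-0.7  1.3  6.4] T [0.156 0.327 0.219] t 26.75
```

View pics/k3.png

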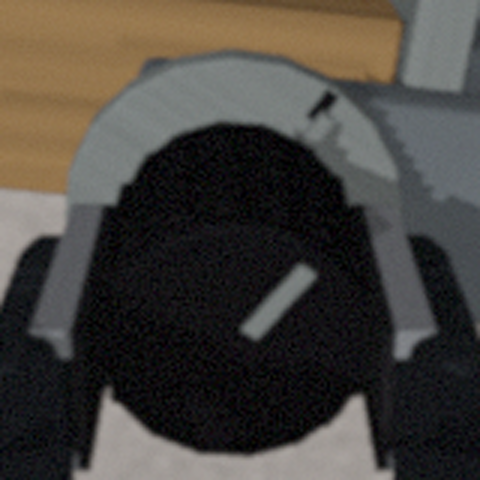

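Call:
{"fn": "carry_out", "kwargs": {
  "series": [0,0,0,5,255,0,0,0,5,255,0,0,0,5,255,0,0,0,0,255,0,0,0,0,255,0,0,0,0,255,0,0,0,0,255,0,0,0,0,255,0,0,0,0,255,0,0,0,0,255]
}}

```text
time_s: 28.05
tool_pos: [0.5816, -0.1822, 0.0892]
ee_rot: [2.039, 2.387, 0.0]
force: [-1.3, 2.1, 6.5]
grip_width: 0.0383
```

```bash
python3 k.py k4
```

```text
th [ 5.81600e-01 -1.82200e-01  8.92000e-02  9.89825e+01] q6 -0.479 F [-1.3  2.1  6.5] T [0.087 0.421 0.216] t 28.05
```

View pics/k4.png

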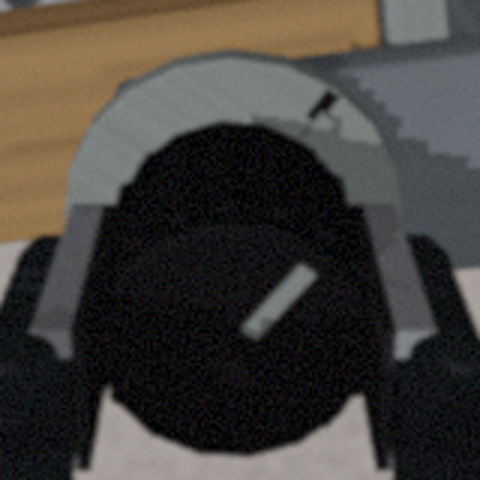

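Call:
{"fn": "carry_out", "kwargs": {
  "series": [0,0,0,5,255,0,0,0,5,255,0,0,0,5,255,0,0,0,0,255,0,0,0,0,255,0,0,0,0,255,0,0,0,0,255,0,0,0,0,255,0,0,0,0,255,0,0,0,0,255]
}}

```text
time_s: 29.35
tool_pos: [0.5814, -0.1822, 0.0892]
ee_rot: [2.333, 2.101, 0.0]
force: [-1.9, 0.7, 7.0]
grip_width: 0.0381
```

```bash
python3 k.py k5
```

```text
th [ 0.5814 -0.1822  0.0892 84.0201] q6 -0.217 F [-1.9  0.7  7. ] T [0.143 0.495 0.392] t 29.35
```

View pics/k5.png

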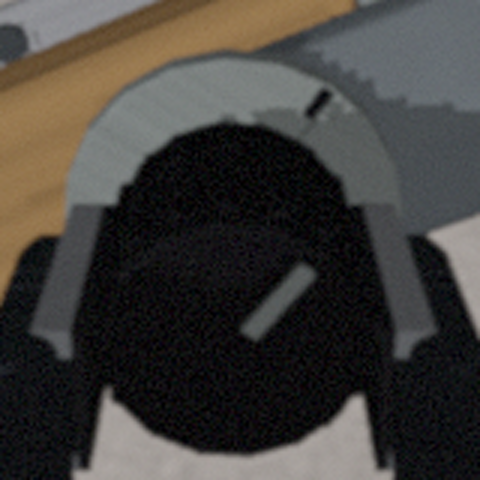

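Call:
{"fn": "carry_out", "kwargs": {
  "series": [0,0,0,3,255,0,0,0,3,255,0,0,0,0,255,0,0,0,0,255,0,0,0,0,255,0,0,0,0,255,0,0,0,0,255,0,0,0,0,255,0,0,0,0,255,0,0,0,0,255]
}}

```text
time_s: 30.65
tool_pos: [0.5814, -0.1822, 0.0892]
ee_rot: [2.439, 1.977, 0.0]
force: [-2.1, 0.2, 6.6]
grip_width: 0.0379
```

```bash
python3 k.py k6
```

```text
th [ 0.5814 -0.1822  0.0892 78.0372] q6 -0.113 F [-2.1  0.2  6.6] T [0.167 0.414 0.461] t 30.65
```

View pics/k6.png

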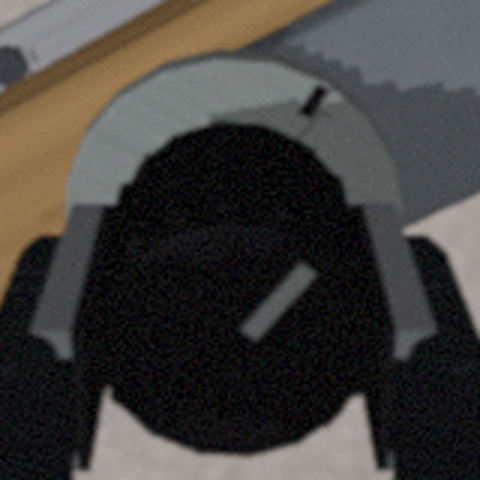

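Call:
{"fn": "carry_out", "kwargs": {
  "series": [0,0,0,3,255,0,0,0,3,255,0,0,0,0,255,0,0,0,0,255,0,0,0,0,255,0,0,0,0,255,0,0,0,0,255,0,0,0,0,255,0,0,0,0,255,0,0,0,0,255]
}}

```text
time_s: 31.95
tool_pos: [0.5813, -0.1822, 0.0891]
ee_rot: [2.54, 1.845, 0.001]
force: [-2.2, 1.2, 6.8]
grip_width: 0.0382
```

```bash
python3 k.py k7
```

```text
th [ 0.5813 -0.1822  0.0891 71.9927] q6 -0.008 F [-2.2  1.2  6.8] T [0.199 0.465 0.282] t 31.95
```

View pics/k7.png

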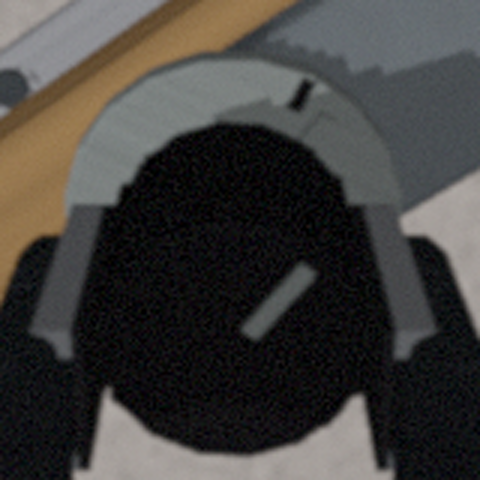

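Call:
{"fn": "carry_out", "kwargs": {
  "series": [0,0,0,3,255,0,0,0,3,255,0,0,0,0,255,0,0,0,0,255,0,0,0,0,255,0,0,0,0,255,0,0,0,0,255,0,0,0,0,255,0,0,0,0,255,0,0,0,0,255]
}}

```text
time_s: 33.25
tool_pos: [0.5813, -0.1821, 0.0891]
ee_rot: [2.635, 1.708, 0.001]
force: [-2.9, 0.5, 7.4]
grip_width: 0.0379
```

```bash
python3 k.py k8
```

```text
th [ 0.5813 -0.1821  0.0891 65.9027] q6 0.098 F [-2.9  0.5  7.4] T [ 0.179  0.489 -0.144] t 33.25
```

View pics/k8.png

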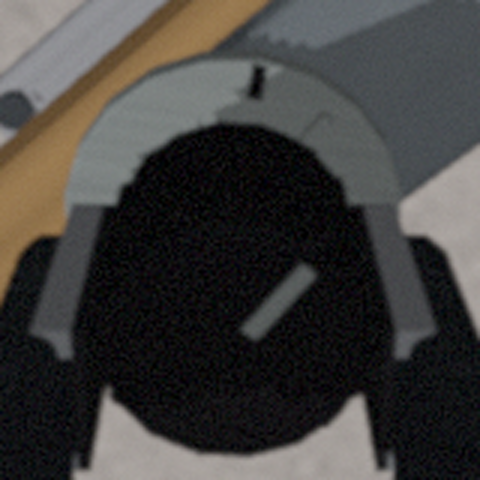

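```bash
python3 - <<'E'
from ov import *
d=viewer.capture('wrist'); d['state']=observe()
# same tool-relative geometry; crop px -> full px
M,_=campose(d); T=R.from_rotvec(d['state']['ee_rot']).as_matrix()
for n,(u,v) in {'k1':(322,105),'k5':(318,104),'k6':(314,101),'k7':(302,96),'k8':(258,84),'ptr':(325,120)}.items():
    P=ray(d,((u+.5)/3-.5+180,(v+.5)/3-.5+180),.08)-np.array([.581,-.182,.08])
    q=T.T@P; print(n,q.round(4),np.hypot(*q[:2]).round(4),np.rad2deg(np.arctan2(q[1],q[0])).round(1))
for l in ('knob_mark','collar_mark'): print(l,[(x['xyz'],x['conf']) for x in search_frame('wrist',l)])
print(observe()['torque'])
E
```

```text
k1 [0.0203 0.0153 0.    ] 0.0254 36.9
k5 [0.0205 0.0146 0.    ] 0.0251 35.4
k6 [0.0211 0.0139 0.    ] 0.0252 33.4
k7 [0.022  0.0118 0.    ] 0.0249 28.2
k8 [0.0242 0.0043 0.    ] 0.0245 10.0
ptr [0.0175 0.0159 0.    ] 0.0236 42.1
knob_mark [([0.585, -0.1748, 0.1185], 0.66)]
collar_mark [([0.5887, -0.1746, 0.1155], 0.8)]
[ 0.16805578  0.45704753 -0.19220297]
```

Call:
{"fn": "carry_out", "kwargs": {
  "series": [0,0,0,3,255,0,0,0,3,255,0,0,0,0,255,0,0,0,0,255,0,0,0,0,255,0,0,0,0,255,0,0,0,0,255,0,0,0,0,255,0,0,0,0,255,0,0,0,0,255]
}}

```text
time_s: 34.7
tool_pos: [0.5813, -0.1821, 0.0891]
ee_rot: [2.719, 1.57, 0.001]
force: [-1.9, 1.2, 5.9]
grip_width: 0.0382
```

```bash
python3 k.py k9
```

```text
th [ 0.5813 -0.1821  0.0891 60.0007] q6 0.202 F [-1.9  1.2  5.9] T [0.235 0.441 0.268] t 34.7
```

View pics/k9.png

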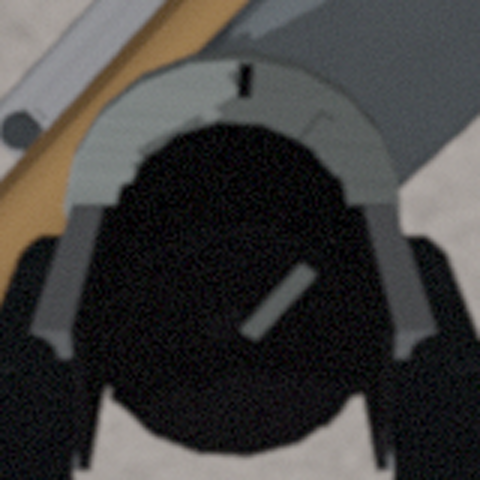

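Call:
{"fn": "carry_out", "kwargs": {
  "series": [0,0,0,3,255,0,0,0,3,255,0,0,0,0,255,0,0,0,0,255,0,0,0,0,255,0,0,0,0,255,0,0,0,0,255,0,0,0,0,255,0,0,0,0,255,0,0,0,0,255]
}}

```text
time_s: 36.0
tool_pos: [0.5812, -0.1821, 0.0892]
ee_rot: [2.798, 1.426, 0.001]
force: [-2.2, 0.4, 6.7]
grip_width: 0.0383
```

```bash
python3 k.py k10
```

```text
th [ 0.5812 -0.1821  0.0892 54.016 ] q6 0.306 F [-2.2  0.4  6.7] T [0.268 0.508 0.427] t 36.0
```

View pics/k10.png

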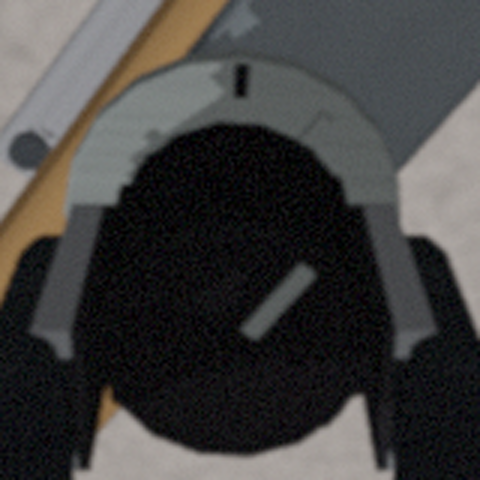

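Call:
{"fn": "carry_out", "kwargs": {
  "series": [0,0,0,0,0,0,0,0,0,0,0,0,0,0,0,0,0,0,0,0,0,0,-0.01,0,0,0,0,-0.02,0,0,0,0,-0.03,0,0,0,0,-0.035,0,0,0,0,0,0,0,0,0,0,0,0]
}}

```text
time_s: 37.3
tool_pos: [0.5807, -0.1818, 0.1821]
ee_rot: [-2.8, -1.424, 0.001]
force: [0.3, -0.1, -0.4]
grip_width: 0.0856
```

```bash
python3 - <<'E'
from ov import *
print(pose()[0],observe()['force'].round(2),observe()['torque'].round(3))
d=snap('wrist','w12'); overlay(d,'o12',(120,20,360,250),3)
s=snap('side','d12'); overlay(s,'o12s',(190,210,320,320),5)
q=snap('scene','s12')
for l in ('knob_mark','collar_mark'): print(l,[(np.round(x['xyz'],4),x['conf']) for x in search_frame('wrist',l)])
E
```

```text
[ 0.58069894 -0.1818249   0.18208237 53.92558262] [ 0.33 -0.07 -0.36] [ 0.022 -0.006  0.02 ]
knob_mark [(array([ 0.5794, -0.1776,  0.1176]), 0.93)]
collar_mark [(array([ 0.5873, -0.177 ,  0.1181]), 0.94)]
```

View pics/o12.png

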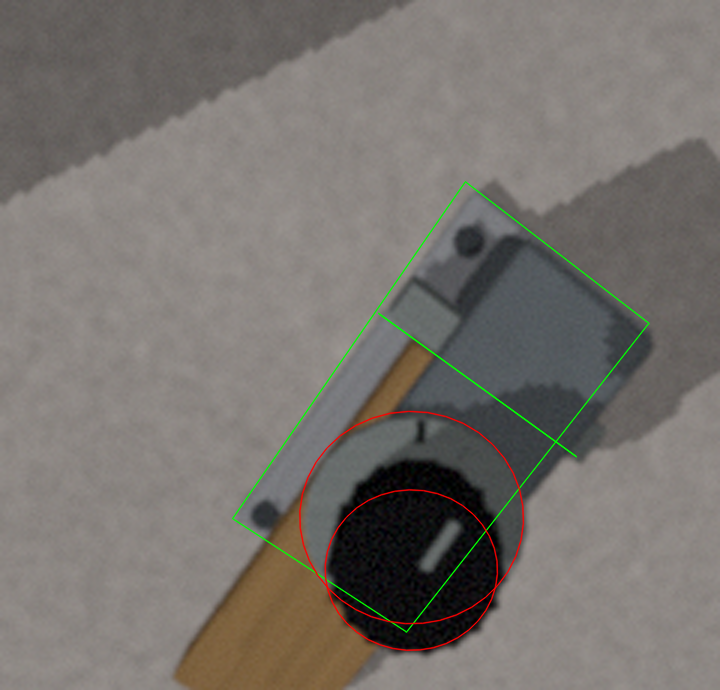

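View pics/o12s.png

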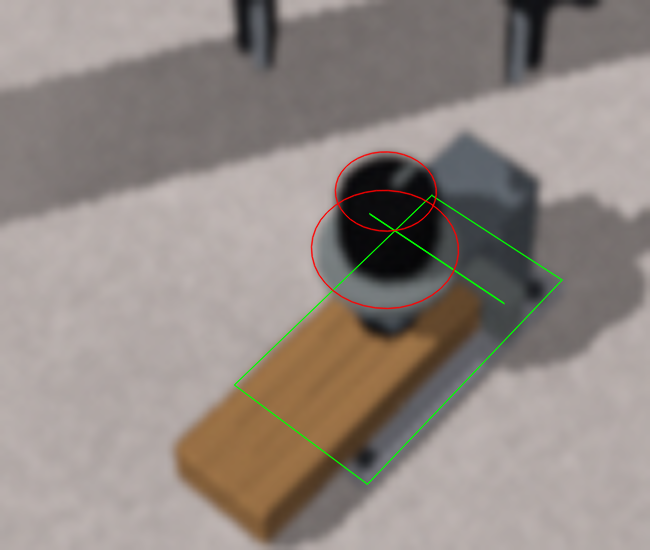

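View pics/s12.png

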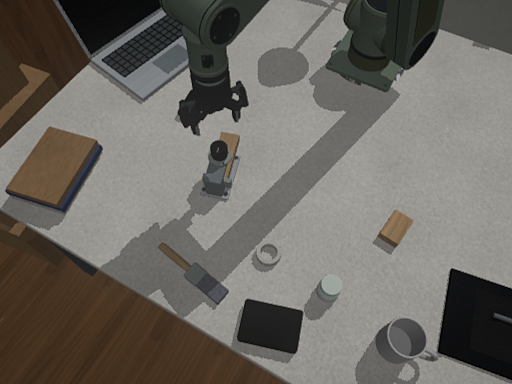

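```bash
python3 -c "
from rig import *
print(close_job())"
```

```text
the job is handed in; nothing more can be done
None
```

I laid the long block on the clamp bed, slid it in until it stopped against the stop plate, and tightened the clamp until the ratchet clicked once. Then I let go of the knob, lifted the gripper clear and handed the job in at about 37.5 s.

- **Placing:** The block met the stop at roughly 9 N and moved no further. The side and wrist pictures show it flush and straight, with the pad down on it. My pose estimate put it within 0.2 mm of centre and 0.1° of straight.
- **Tightening:** One grasp was enough. The standstill torque rose to 0.46 N m, fell to 0.28 and then went below zero as the knob dropped into the next notch. The collar tick then lagged the pointer by about 27°, which is one click.
- **After the click:** The collar sprang back about 12°. I turned about 12° further, up to 0.43 N m, to take that up again before letting go. No second click followed.
- **Last pictures:** After release the knob still looked one notch on; I measured about 24–30° by eye from the groove on top of the knob. The short block and the other things on the desk looked untouched.

Two checks were weak. The networks' positions for the two marks were unusable because they kept reporting the knob itself, so I counted the click from the pictures and the torque. I did not test the clamping force directly after release.

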